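# Find the rocking tub cover and seat it

### The job

One of the four white tub covers in the crate is not snapped home: press down near the edge of one cover after another until you find the one that rocks, then press that cover down in its middle until it is fully home and level. Lift or grasp nothing, leave the other covers as they are and the cup, stick, pot lid and dispenser where they stand. Finish while still holding that one cover, and no other, pressed down with the fingertips, so that its seal can take.

Things in the scene. Friction and masses are not known exactly. Their poses are not given: they have to be found in the camera images.
- cover_1: One of four identical round white press-on covers, 96 mm in diameter, flat on top, skirt 16 mm deep, each on its own blue tub. Origin at the centre of the top surface, z up out of the cover. The numbering does not follow the places, which change. The tubs stand on a soft pad at heights that differ by up to 8 mm, so a cover's height does not tell whether it is seated.
- cover_2: Same make and size as cover_1; origin at the centre of its top, z up. For all four: a sound cover yields less than 1 mm when pressed anywhere. The rocking one, pressed near its edge with 1 to 3 N, tips to that side until it meets the tub's rim (edge about 5 mm lower, tilt about 0.11 rad) and springs back level when let go.
- cover_3: Same make and size as cover_1; origin at the centre of its top, z up. For all four: the middle of the rocking one resists up to about 10 N, then goes down 5 mm onto the tub's rim and stays there, level and firm; press its middle with 12 to 25 N. Pressing over about 18 N near its edge can also drive it in.
- cover_4: Same make and size as cover_1; origin at the centre of its top, z up.
- crate: Open wooden crate, 236 x 236 mm, walls 65 mm high and 9 mm thick, fixed to the table; origin under its centre, x and y along its sides. The four tubs stand two by two, 110 mm apart, about 55 mm from its centre in x and y and rise above its walls; cover tops are about 125 to 138 mm above the table.
- cup: Bystander: orange hard plastic cup, 76 mm in diameter at the rim, 95 mm tall, loose, upright on the table beside the crate; origin at the centre of its underside.
- stick: Bystander: thick wooden stirring stick, 260 x 24 x 18 mm, loose, lying flat beyond the crate; origin at the centre of its underside, long along its y.
- pot_lid: Bystander: round aluminium pot lid, 140 mm in diameter, 30 mm tall with its black knob, loose, flat on the table; origin at the centre of its underside.
- dispenser: Bystander: white plastic push dispenser, 68 mm in diameter, 190 mm tall, loose, upright at the right of the table; origin at the centre of its underside.
- basin: Blue enamel basin, 280 mm in diameter, 85 mm tall, fixed, at the left of the table; origin at the centre of its underside.

How it is judged:
On the way, in this order (a step that is already met when the one before it is completed fails the run):
1. A cover is pressed near its edge and rocks (tilts by more than 0.06 rad) (angle between any of cover_1, cover_2, cover_3, cover_4's own z axis and vertical above 0.06 rad), for 0.05 s.
2. That cover is pressed fully home: at least 3.8 mm down and level (((distance of cover_1 from where it was at the start of the episode above 0.0038 m and angle between cover_1's own z axis and vertical below 0.03 rad) or (distance of cover_2 from where it was at the start of the episode above 0.0038 m and angle between cover_2's own z axis and vertical below 0.03 rad) or (distance of cover_3 from where it was at the start of the episode above 0.0038 m and angle between cover_3's own z axis and vertical below 0.03 rad) or (distance of cover_4 from where it was at the start of the episode above 0.0038 m and angle between cover_4's own z axis and vertical below 0.03 rad))), for 0.2 s.
At the end, for the whole second after the job is handed in: The cover that rocked is home (3.8 to 6.5 mm lower than it began, within 0.03 rad of level) and the fingers press on it with more than 2 N and on no other cover; the other covers are within 2.5 mm of where they began and level; cup, stick, pot lid and dispenser are within 20 mm of where they stood (((distance of cover_1 from where it was at the start of the episode between 0.0038 and 0.0065 m and contact force between the fingers and cover_1 above 2 N and distance of each of cover_2, cover_3, cover_4 from where it was at the start of the episode below 0.0025 m and contact force between the fingers and cover_2 below 0.3 N and contact force between the fingers and cover_3 below 0.3 N and contact force between the fingers and cover_4 below 0.3 N) or (distance of cover_2 from where it was at the start of the episode between 0.0038 and 0.0065 m and contact force between the fingers and cover_2 above 2 N and distance of each of cover_1, cover_3, cover_4 from where it was at the start of the episode below 0.0025 m and contact force between the fingers and cover_1 below 0.3 N and contact force between the fingers and cover_3 below 0.3 N and contact force between the fingers and cover_4 below 0.3 N) or (distance of cover_3 from where it was at the start of the episode between 0.0038 and 0.0065 m and contact force between the fingers and cover_3 above 2 N and distance of each of cover_1, cover_2, cover_4 from where it was at the start of the episode below 0.0025 m and contact force between the fingers and cover_1 below 0.3 N and contact force between the fingers and cover_2 below 0.3 N and contact force between the fingers and cover_4 below 0.3 N) or (distance of cover_4 from where it was at the start of the episode between 0.0038 and 0.0065 m and contact force between the fingers and cover_4 above 2 N and distance of each of cover_1, cover_2, cover_3 from where it was at the start of the episode below 0.0025 m and contact force between the fingers and cover_1 below 0.3 N and contact force between the fingers and cover_2 below 0.3 N and contact force between the fingers and cover_3 below 0.3 N)) and angle between each of cover_1, cover_2, cover_3, cover_4's own z axis and vertical below 0.03 rad and distance of each of cup, stick, pot_lid, dispenser from where it was at the start of the episode below 0.02 m); the arm keeps its last pose, push and grip.
It fails at once if A cover is pulled up off its tub (more than 8 mm from where it began) (distance of any of cover_1, cover_2, cover_3, cover_4 from where it was at the start of the episode above 0.008 m).
It fails at once if The cup, stick, pot lid or dispenser is lifted, knocked over or shifted by more than 20 mm (distance of any of cup, stick, pot_lid, dispenser from where it was at the start of the episode above 0.02 m or angle between any of cup, stick, pot_lid, dispenser's own z axis and vertical above 0.5 rad).
It also fails if it takes over 48 s, if anything falls off the work surface, if the arm or the gripper's body presses on something with over 40 N, if the wrist force passes 120 N, or if a joint passes its speed limit or range.

### The arm

A 6-joint arm with a two-finger parallel gripper is mounted at the origin on the work surface. World frame = base frame: x ahead of the robot, y to its left, z up, the work surface at z = 0. Lengths are in m, angles in rad, forces in N, time in s.
With the tool pointing down it reaches from about 0.35 to 0.775 m from the base axis. Payload 7.3 kg.
Tool frame: the origin (TCP) lies between the finger pads; the fingertips stand 8 mm ahead of it and the grasp point (between the pads) lies 11 mm behind it (robot.nose_length is the distance from the TCP to the fingertips, in m); z points along the fingers, y is the line along which they close (so a half turn about z gives the same grasp; the last joint's range is limited). The gripper opens to 92 mm and grips with 3 to 60 N. Pads are 19 mm wide; open, the fingers measure 130 mm over their backs; the gripper's body (75 mm by 190 mm) begins 47 mm behind the grasp point.
Start: joints at [-1.405, 0.342, 1.524, -0, 1.275, -0.146], TCP at [0.161, -0.5, 0.235] pointing down, gripper open.
Joint ranges: [-2.53, 2.53], [-0.77, 2.02], [0.04, 2.7], [-1, 4.14], [0.28, 2.66], [-3.11, 3.11]. Speed limits (rad/s): [2.57, 2.57, 3.14, 3.14, 3.14, 3.14].

### API

Orientations are given as [roll, pitch, yaw] about the fixed x, y, z axes, in that order (R = Rz(yaw) Ry(pitch) Rx(roll)).
In Python, from cell import robot gives the robot as it stands. The module is installed in compiled form; this text tells all that it offers.
- The arm moves only by the shell command python3 -m jog 'ROWS' [FORCE]. ROWS is JSON, a list that holds one entry, the list of rows, each a list of 5 numbers: the gripper's target within -1 to 1 (fully open at 1, half-way at 0, shut at -1), then the shift along the tool's x, y, z in m, then the turn about the tool's z in rad. A call has 1 to 5 rows; each row is the pose to reach, as a shift and turn from the pose commanded when the call began, along the tool's axes at that moment; what a row does not reach only later rows make up. A row lasts 1/12 s, in which the tool goes at most 41.7 mm and 7.16 degrees, less where a joint would pass 70% of its speed; a pose out of reach is approached as far as the arm can. A call with a gripper value outside its range is refused whole. The fingers move at their own pace and stop on an object; FORCE is the grip in N (left out, the last holds). Time passes only in rows, so rows that repeat a pose let the fingers close. It gives the time, the measured TCP pose, the force, the opening and the grip force at its end, in the units of the state.
- robot.observe(): the state, without advancing time (a new reading comes with each control period).
- robot.read_camera(name): name is "side" or "top"; returns the picture (384x512x3 uint8, red, green, blue); there is no depth.
- robot.camera_model(name): a dict with "camera_matrix" (3x3 intrinsics, pixels), "dist_coeffs" ([k1, k2, p1, p2, k3] as OpenCV has them; the pictures are not rectified), "position" and "attitude" of the camera in the world. Camera axes: x right, y down, z forward; pixel columns grow to the right and rows downward; lengths in m; the calibration is good to about 2 mm. A picture is of the moment at which its call begins. camera_model takes no time and is no camera call.
- robot.hand_in(): hands the job in; it is judged then, once.
The state is a dict: "time": time; "qpos": joint angles; "qvel": joint speeds; "joint_efforts": joint torques, N m; "tool_pos": TCP position; "tool_rot": TCP orientation; "contact_force": force on the tool from outside, world axes, zero at the start; "torque": the same for the moment, N m; "opening": finger opening in m; "grip_force": force on a finger pad.
Only numpy, scipy, OpenCV 4.12 (cv2) and the standard library are available. Lean on these libraries where they do the work, as an engineer would, in place of code of your own. Each camera call takes 0.05 s, during which the arm holds its last target. There are 200 camera calls.

## Working session

There is one attempt and no reset: what is moved stays moved. The work goes in short steps, Python scripts to look and compute and a shell command to move; the robot and the scene stay as the last step left them, time stands still between calls to the robot, and variables do not carry over. Pictures are saved under pics/ and viewed, at most 10 in all, crops included, and the job is handed in when it is done.

```bash
mkdir -p pics; python3 - <<'E'
from cell import robot
import cv2
for n in("top","side"):
    cv2.imwrite(f"pics/{n}0.png",robot.read_camera(n)[:,:,::-1]); print(robot.camera_model(n))
s=robot.observe(); print(s["time"],s["tool_pos"],s["tool_rot"],s["opening"],s["contact_force"],robot.nose_length)
E
```

```text
{'camera_matrix': array([[459.00450996,   0.        , 258.31231586],
       [  0.        , 459.00450996, 193.33291733],
       [  0.        ,   0.        ,   1.        ]]), 'dist_coeffs': array([-0.10636041,  0.        ,  0.        ,  0.        ,  0.        ]), 'position': array([0.29136088, 0.00585913, 1.94565749]), 'attitude': array([-2.97201027,  0.00332358, -1.55457032])}
{'camera_matrix': array([[408.25285184,   0.        , 262.64196128],
       [  0.        , 408.25285184, 192.46276085],
       [  0.        ,   0.        ,   1.        ]]), 'dist_coeffs': array([-0.14357817,  0.        ,  0.        ,  0.        ,  0.        ]), 'position': array([ 0.13884529, -1.04785431,  1.23151317]), 'attitude': array([-2.35372302, -0.02108421, -0.39459809])}
0.1 [ 0.16102853 -0.49933128  0.23411176] [-3.14023036e+00 -1.81356152e-04  3.11833833e-01] 0.09166272001687006 [0.80996323 0.01604109 0.20068895] 0.008
```

View pics/top0.png

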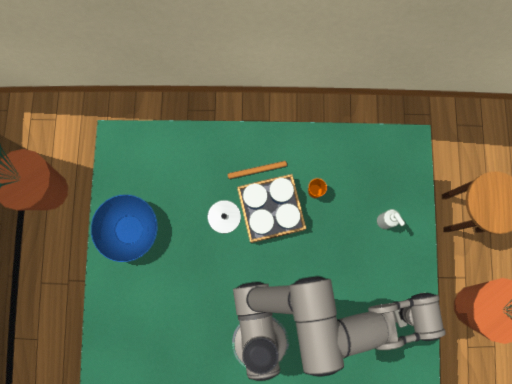

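View pics/side0.png

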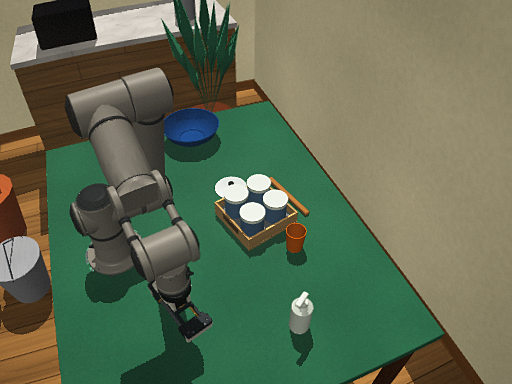

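The top view shows the four covers at about (255,195), (282,189), (261,221) and (288,216). The cup is at (317,188), the stick at (258,170), the pot lid at (224,217) and the dispenser at (390,220). I'll enlarge the crate and locate the covers.

```bash
cat > h.py <<'E'
import numpy as np, cv2
from scipy.spatial.transform import Rotation as R
from cell import robot
def px2w(n,uv,z):
    m=robot.camera_model(n); p=cv2.undistortPoints(np.array([[uv]],float),m["camera_matrix"],m["dist_coeffs"])[0,0]
    d=R.from_euler("xyz",m["attitude"]).as_matrix()@[p[0],p[1],1]; o=m["position"]
    return o+d*(z-o[2])/d[2]
E
python3 - <<'E'
from h import *
im=cv2.imread("pics/top0.png"); c=im[150:255,195:345]
cv2.imwrite("pics/c0.png",cv2.resize(c,None,fx=5,fy=5,interpolation=cv2.INTER_CUBIC))
m=(im.min(2)>185).astype(np.uint8)
n,l,s,ce=cv2.connectedComponentsWithStats(m)
for i in range(1,n):
    if 150<ce[i][1]<255 and 195<ce[i][0]<400 and s[i][4]>50: print(s[i],ce[i].round(1),px2w("top",ce[i],.131).round(4))
for p in [(238,181),(294,176),(305,234),(250,241)]: print(p,px2w("top",p,.065).round(4))
print("cup",px2w("top",(317,188),.09),"lid",px2w("top",(224,217),.02))
E
```

```text
[270 178  23  23 429] [281.1 189.2] [ 0.62   -0.0743  0.131 ]
[243 184  24  23 437] [254.7 195. ] [0.5951 0.0313 0.131 ]
[208 201  32  32 785] [223.6 216.4] [0.5066 0.1536 0.131 ]
[276 204  24  24 447] [287.4 215.3] [ 0.5151 -0.1003  0.131 ]
[250 210  24  24 450] [261.1 221. ] [0.4907 0.0039 0.131 ]
[384 210  20  16 209] [392.4 217.8] [ 0.5109 -0.5222  0.131 ]
(238, 181) [0.6642 0.103  0.065 ]
(294, 176) [ 0.6892 -0.1309  0.065 ]
(305, 234) [ 0.447  -0.1769  0.065 ]
(250, 241) [0.415  0.0481 0.065 ]
cup [ 0.63500358 -0.22394667  0.09      ] lid [0.51726297 0.16087601 0.02      ]
```

View pics/c0.png

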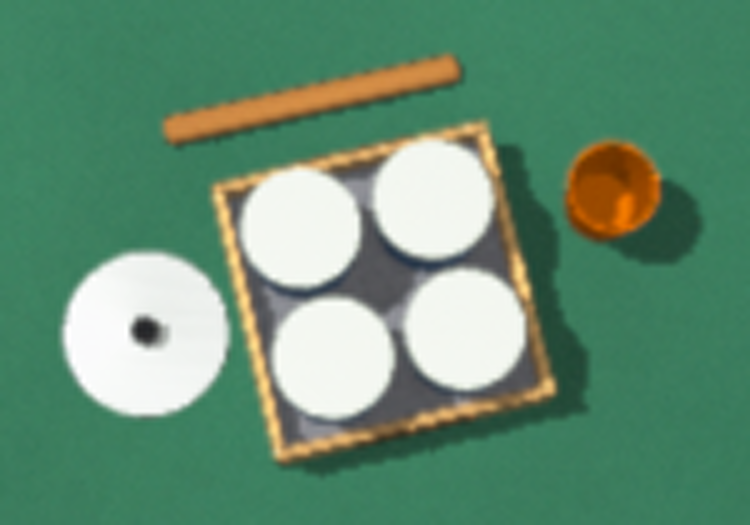

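The crop shows covers A (.620,-.074), B (.595,.031), C (.515,-.100) and D (.491,.004), with the crate turned about 0.24 rad. Next I'll close the fingers and go above the near edge of C.

```bash
cat >> h.py <<'E'
C=dict(A=(.620,-.0743),B=(.595,.0313),C=(.5151,-.1003),D=(.4907,.0039))
def rel(k,off,z=None):
    "shift in tool axes to a point off metres along tool x from cover centre, fingertip height z"
    s=robot.observe(); M=R.from_euler("xyz",s["tool_rot"]).as_matrix(); y=s["tool_rot"][2]
    t=np.array([*C[k],(s["tool_pos"][2] if z is None else z+robot.nose_length)])+off*np.array([np.cos(y),np.sin(y),0])
    print(k,(M.T@(t-s["tool_pos"])).round(4),"tip z",s["tool_pos"][2]-robot.nose_length,"t",s["time"],"F",s["contact_force"].round(2))
E
python3 -c "
from h import *
rel('C',-.035,.150)"
python3 -m jog '[[[-1,0.21,-0.134,0,0],[-1,0.21,-0.134,0,0],[-1,0.21,-0.134,0,0],[-1,0.21,-0.134,0,0],[-1,0.21,-0.134,0,0]]]' 20
python3 -c "
from h import *
rel('C',-.035,.150)"
```

```text
C [ 0.4244 -0.2711  0.0766] tip z 0.22611176244178305 t 0.1 F [0.81 0.02 0.2 ]
time: 0.52
tool_pos: [0.2945, -0.3374, 0.2345]
tool_rot: [-3.141, 0.0, 0.311]
contact_force: [1.2, -0.8, -0.5]
opening: 0.0632
grip_force: 0.0
C [ 0.2476 -0.1582  0.0765] tip z 0.2264745258306468 t 0.5167 F [ 1.21 -0.82 -0.49]
```

```bash
python3 -m jog '[[[-1,0.21,-0.134,0,0],[-1,0.21,-0.134,0,0],[-1,0.21,-0.134,0,0],[-1,0.21,-0.134,0,0],[-1,0.21,-0.134,0,0]]]' >/dev/null
python3 -c "
from h import *
rel('C',-.035,.150)"
```

```text
C [ 0.0719 -0.0458  0.0766] tip z 0.22662038386372632 t 0.9333 F [ 0.02 -0.48  0.56]
```

```bash
python3 -m jog '[[[-1,0.034,-0.021,0,0],[-1,0.072,-0.046,0,0],[-1,0.072,-0.046,0.035,0],[-1,0.072,-0.046,0.07,0],[-1,0.072,-0.046,0.076,0]]]' >/dev/null;  python3 -m jog '[[[-1,0,0,0,0],[-1,0,0,0,0]]]'
python3 -c "
from h import *
rel('C',-.035,.140)"
```

```text
time: 1.52
tool_pos: [0.4813, -0.1133, 0.1596]
tool_rot: [3.141, -0.0, 0.311]
contact_force: [0.8, -0.0, 1.1]
opening: 0.0001
grip_force: 0.0
C [ 0.0011 -0.002   0.0116] tip z 0.15155615133970615 t 1.5167 F [ 0.82 -0.01  1.11]
```

```bash
python3 -m jog '[[[-1,0,0,0.012,0],[-1,0,0,0.012,0],[-1,0,0,0.012,0]]]' | sed -n '2p;4p'
for i in 1; do python3 -m jog '[[[-1,0,0,0.002,0],[-1,0,0,0.002,0],[-1,0,0,0.002,0]]]'| sed -n '2p;4p'
python3 -m jog '[[[-1,0,0,0.002,0],[-1,0,0,0.002,0],[-1,0,0,0.002,0]]]'| sed -n '2p;4p'
python3 -m jog '[[[-1,0,0,0.002,0],[-1,0,0,0.002,0],[-1,0,0,0.002,0]]]'| sed -n '2p;4p'; done
```

```text
tool_pos: [0.4815, -0.1135, 0.1482]
contact_force: [0.7, -0.1, -0.7]
tool_pos: [0.4813, -0.113, 0.1454]
contact_force: [0.6, 0.2, -0.5]
tool_pos: [0.481, -0.1127, 0.1427]
contact_force: [0.1, 0.2, 0.4]
tool_pos: [0.481, -0.1127, 0.1406]
contact_force: [-0.7, 0.2, -0.0]
```

```bash

python3 -m jog '[[[-1,0,0,0.002,0],[-1,0,0,0.002,0],[-1,0,0,0.002,0]]]'| sed -n '2p;4p'
python3 -m jog '[[[-1,0,0,0.002,0],[-1,0,0,0.002,0],[-1,0,0,0.002,0]]]'| sed -n '2p;4p'
```

```text
tool_pos: [0.481, -0.1127, 0.1386]
contact_force: [-0.8, -0.8, 0.7]
tool_pos: [0.481, -0.1127, 0.1366]
contact_force: [0.4, 0.2, 0.2]
```

```bash

python3 -m jog '[[[-1,0,0,0.002,0],[-1,0,0,0.002,0],[-1,0,0,0.002,0]]]'| sed -n '2p;4p'
python3 -m jog '[[[-1,0,0,0.002,0],[-1,0,0,0.002,0],[-1,0,0,0.002,0]]]'| sed -n '2p;4p'
```

```text
tool_pos: [0.481, -0.1128, 0.1346]
contact_force: [-1.0, 0.5, 0.7]
tool_pos: [0.4809, -0.1127, 0.1326]
contact_force: [0.1, -0.6, 0.3]
```

```bash

python3 -m jog '[[[-1,0,0,0.001,0],[-1,0,0,0.001,0],[-1,0,0,0.001,0]]]'| sed -n '1,2p;4p'
python3 -m jog '[[[-1,0,0,0.001,0],[-1,0,0,0.001,0],[-1,0,0,0.001,0]]]'| sed -n '2p;4p'
```

```text
time: 3.77
tool_pos: [0.481, -0.1127, 0.1317]
contact_force: [-0.2, 0.3, -0.1]
tool_pos: [0.481, -0.1128, 0.1307]
contact_force: [-0.3, -1.0, 0.1]
```

```bash
python3 -c "
from h import *
for n in('top','side'):
    cv2.imwrite(f'pics/{n}1.png',robot.read_camera(n)[:,:,::-1])
a=cv2.resize(cv2.imread('pics/side1.png')[130:270,180:330],None,fx=4,fy=4,interpolation=2);cv2.imwrite('pics/s1.png',a)"
```

```text
(no output)
```

View pics/s1.png

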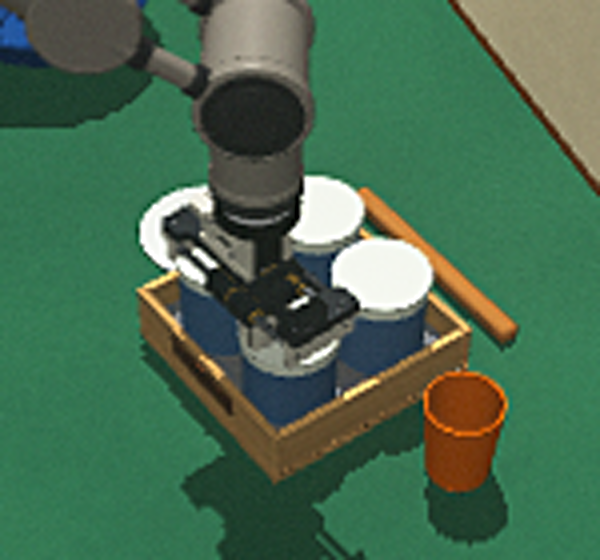

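The fingertips are over C's near edge, at about (265,330) in the crop, with no clear contact yet.

```bash

python3 -m jog '[[[-1,0,0,0.001,0],[-1,0,0,0.001,0],[-1,0,0,0.001,0]]]'| sed -n '1,2p;4p'
python3 -m jog '[[[-1,0,0,0.001,0],[-1,0,0,0.001,0],[-1,0,0,0.001,0]]]'| sed -n '2p;4p'
```

```text
time: 4.37
tool_pos: [0.481, -0.1128, 0.1297]
contact_force: [0.2, -0.2, 0.6]
tool_pos: [0.4811, -0.1128, 0.1293]
contact_force: [-1.7, 0.7, 5.0]
```

```bash
python3 -c "
from h import *
cv2.imwrite('pics/side2.png',robot.read_camera('side')[:,:,::-1])
f=lambda n:cv2.resize(cv2.imread(n)[195:245,230:275],None,fx=8,fy=8,interpolation=2)
cv2.imwrite('pics/cmp.png',np.hstack([f('pics/side0.png'),f('pics/side2.png')]))"
```

```text
(no output)
```

View pics/cmp.png

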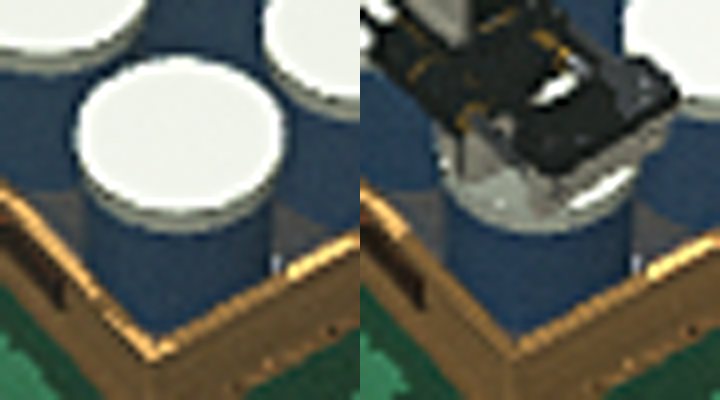

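Left is before, right is now. The skirt's lower edge is at y≈232 in both, so C has not tipped and is probably sound. On to D.

```bash
python3 -m jog '[[[-1,0,0,-0.028,0],[-1,0,0,-0.028,0]]]'| sed -n '1,2p;4p'
python3 -c "
from h import *
rel('D',-.035);rel('D',.035)"
```

```text
time: 4.83
tool_pos: [0.4829, -0.1134, 0.1601]
contact_force: [1.4, 0.4, 0.7]
D [ 0.0084 -0.1093 -0.0004] tip z 0.15207842953455622 t 4.8333 F [1.42 0.36 0.69]
D [ 7.840e-02 -1.093e-01 -1.000e-04] tip z 0.15207842953455622 t 4.8333 F [1.42 0.36 0.69]
```

```bash
python3 -m jog '[[[-1,0.003,-0.04,0,0],[-1,0.006,-0.08,0,0],[-1,0.008,-0.109,0,0],[-1,0.008,-0.109,0.01,0],[-1,0.008,-0.109,0.01,0]]]'| sed -n '1,2p;4p'
python3 -m jog '[[[-1,0,0,0.002,0],[-1,0,0,0.002,0],[-1,0,0,0.002,0]]]'| sed -n '2p;4p'
python3 -m jog '[[[-1,0,0,0.002,0],[-1,0,0,0.002,0],[-1,0,0,0.002,0]]]'| sed -n '2p;4p'
```

```text
time: 5.25
tool_pos: [0.4542, -0.0051, 0.1457]
contact_force: [-1.1, -0.5, -0.9]
tool_pos: [0.4556, -0.0074, 0.1448]
contact_force: [-0.0, 0.8, 0.3]
tool_pos: [0.4553, -0.0069, 0.1426]
contact_force: [-0.1, 0.1, 0.4]
```

```bash
python3 -m jog '[[[-1,0,0,0.002,0],[-1,0,0,0.002,0],[-1,0,0,0.002,0]]]'| sed -n '2p;4p'
python3 -m jog '[[[-1,0,0,0.001,0],[-1,0,0,0.001,0],[-1,0,0,0.001,0]]]'| sed -n '2p;4p'
```

```text
tool_pos: [0.4552, -0.0066, 0.1406]
contact_force: [0.2, 0.4, -0.3]
tool_pos: [0.4552, -0.0065, 0.1397]
contact_force: [-0.6, -0.5, 1.5]
```

```bash
python3 -m jog '[[[-1,0,0,0.001,0],[-1,0,0,0.001,0],[-1,0,0,0.001,0]]]'| sed -n '2p;4p'
python3 -m jog '[[[-1,0,0,0.001,0],[-1,0,0,0.001,0],[-1,0,0,0.001,0]]]'| sed -n '1,2p;4p'
```

```text
tool_pos: [0.4553, -0.0066, 0.1387]
contact_force: [-0.4, -0.7, 1.2]
time: 6.75
tool_pos: [0.4553, -0.0066, 0.1377]
contact_force: [1.4, 0.5, 0.4]
```

```bash
python3 -m jog '[[[-1,0,0,0.002,0],[-1,0,0,0.002,0],[-1,0,0,0.002,0]]]'| sed -n '2p;4p'
python3 -m jog '[[[-1,0,0,0.002,0],[-1,0,0,0.002,0],[-1,0,0,0.002,0]]]'| sed -n '2p;4p'
```

```text
tool_pos: [0.4556, -0.0066, 0.1363]
contact_force: [-0.0, 0.7, 6.2]
tool_pos: [0.4557, -0.0066, 0.1356]
contact_force: [-5.3, 0.0, 20.2]
```

```bash
python3 -m jog '[[[-1,0,0,0.001,0],[-1,0,0,0.001,0],[-1,0,0,0.001,0]]]'| sed -n '1,2p;4p'
python3 -m jog '[[[-1,0,0,0.001,0],[-1,0,0,0.001,0],[-1,0,0,0.001,0]]]'| sed -n '1,2p;4p'
```

```text
time: 7.5
tool_pos: [0.4558, -0.0066, 0.1353]
contact_force: [-7.0, -0.1, 26.8]
time: 7.75
tool_pos: [0.4558, -0.0066, 0.1349]
contact_force: [-9.8, 1.8, 33.6]
```

D seems firm at a tip height of 0.128 m. I let the force run up to 33 N there, so I'll check D for height change against the first side image.

```bash
python3 -m jog '[[[-1,0,0,-0.028,0],[-1,0.0,0,-0.06,0],[-1,0.0,0.04,-0.10,0],[-1,0,0.08,-0.13,0],[-1,0,0.12,-0.13,0]]]'| sed -n '1,2p;4p'
python3 -m jog '[[[-1,0,0.04,0,0],[-1,-0.03,0.08,0,0],[-1,-0.06,0.08,0,0],[-1,-0.06,0.08,0,0]]]'| sed -n '1,2p;4p'
python3 -c "
from h import *
cv2.imwrite('pics/side3.png',robot.read_camera('side')[:,:,::-1])
f=lambda n:cv2.resize(cv2.imread(n)[165:245,205:300],None,fx=4,fy=4,interpolation=2)
cv2.imwrite('pics/cmp3.png',np.hstack([f('pics/side0.png'),f('pics/side3.png')]))"
```

```text
time: 8.17
tool_pos: [0.4878, -0.1043, 0.2614]
contact_force: [2.8, -0.5, 1.2]
time: 8.5
tool_pos: [0.4503, -0.2017, 0.2564]
contact_force: [0.9, 0.8, 0.5]
```

View pics/cmp3.png

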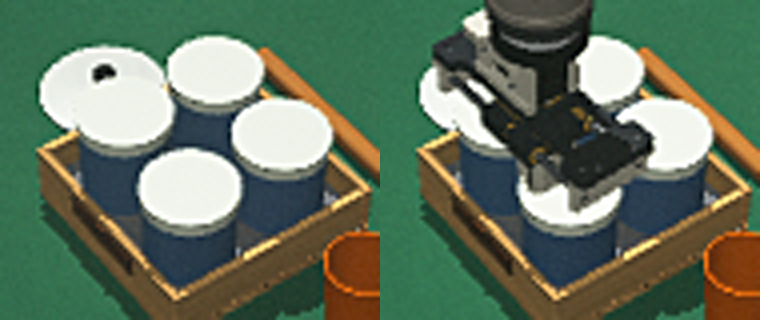

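The gripper covers part of D, but D's front-left skirt is still visible at about (475,145). I'll measure how far the skirts have shifted vertically at sub-pixel level.

```bash
cat >> h.py <<'E'
def vshift(b,cols,rows,a='pics/side0.png'):
    "vertical px shift (down +) of the lower skirt edge, image a to b"
    from scipy.optimize import minimize_scalar
    A,B=[cv2.imread(n).astype(float)[:,cols[0]:cols[1],:].mean((1,2)) for n in(a,b)]
    r=np.arange(*rows); x=np.arange(len(A))
    o=[(np.std(B[r]-np.interp(r-s,x,A)),s) for s in np.arange(-3,3.01,.05)]
    return min(o)
E
python3 -c "
from h import *
m=robot.camera_model('side')
q=lambda p:cv2.projectPoints(np.array([p],float),cv2.Rodrigues(R.from_euler('xyz',m['attitude']).as_matrix().T)[0],-R.from_euler('xyz',m['attitude']).as_matrix().T@m['position'],m['camera_matrix'],m['dist_coeffs'])[0].ravel()
print('5mm px',q([.49,0,.125])-q([.49,0,.13]))
print('D',vshift('pics/side3.png',(226,231),(196,210)),'C',vshift('pics/side3.png',(245,262),(216,230)),'A',vshift('pics/side3.png',(277,288),(202,218)),'crate',vshift('pics/side3.png',(225,232),(210,235)))"
```

```text
5mm px [0.03275657 0.92530283]
D (np.float64(5.169819232399873), np.float64(0.24999999999998845)) C (np.float64(10.763308238291682), np.float64(0.1499999999999888)) A (np.float64(1.503893970834904), np.float64(0.049999999999989164)) crate (np.float64(0.943047599811486), np.float64(-1.0658141036401503e-14))
```

No cover shows the 0.93 px that a 5 mm drop would give, so C and D look sound. Next is A.

```bash
python3 -c "
from h import *
rel('A',-.035,.142)"
```

```text
A [ 0.1633 -0.0691  0.1066] tip z 0.2487796768912779 t 8.55 F [ 0.72  0.34 -1.04]
```

```bash
python3 -m jog '[[[-1,0.036,-0.015,0,0],[-1,0.072,-0.03,0,0],[-1,0.108,-0.046,0.02,0],[-1,0.14,-0.06,0.04,0],[-1,0.163,-0.068,0.06,0]]]'| sed -n '1,2p;4p'
python3 -m jog '[[[-1,0,0,0.03,0],[-1,0,0,0.044,0],[-1,0,0,0.044,0],[-1,0,0,0.044,0]]]'| sed -n '1,2p;4p'
python3 -c "
from h import *
rel('A',-.035,.135)"
```

```text
time: 8.97
tool_pos: [0.5906, -0.0804, 0.1966]
contact_force: [-0.5, -0.1, 1.0]
time: 9.3
tool_pos: [0.5883, -0.0829, 0.1528]
contact_force: [0.1, -0.8, 0.3]
A [-0.0022  0.0016  0.0098] tip z 0.14475751426864425 t 9.3 F [ 0.12 -0.8   0.33]
```

```bash
python3 -m jog '[[[-1,0,0,0.005,0],[-1,0,0,0.005,0],[-1,0,0,0.005,0]]]'| sed -n '2p;4p'
python3 -m jog '[[[-1,0,0,0.002,0],[-1,0,0,0.002,0],[-1,0,0,0.002,0]]]'| sed -n '2p;4p'
```

```text
tool_pos: [0.5888, -0.0841, 0.1494]
contact_force: [0.5, -0.5, 0.5]
tool_pos: [0.5884, -0.084, 0.1466]
contact_force: [-0.3, -0.0, -0.0]
```

```bash
python3 -m jog '[[[-1,0,0,0.0015,0],[-1,0,0,0.0015,0],[-1,0,0,0.0015,0]]]'| sed -n '2p;4p'
python3 -m jog '[[[-1,0,0,0.001,0],[-1,0,0,0.001,0],[-1,0,0,0.001,0]]]'| sed -n '1,2p;4p'
```

```text
tool_pos: [0.5883, -0.0838, 0.1447]
contact_force: [0.3, 0.6, -0.3]
time: 10.3
tool_pos: [0.5883, -0.0838, 0.1437]
contact_force: [0.9, -0.2, -0.6]
```

```bash
python3 -m jog '[[[-1,0,0,0.0015,0],[-1,0,0,0.0015,0],[-1,0,0,0.0015,0]]]'| sed -n '2p;4p'
python3 -m jog '[[[-1,0,0,0.001,0],[-1,0,0,0.001,0],[-1,0,0,0.001,0]]]'| sed -n '1,2p;4p'
```

```text
tool_pos: [0.5883, -0.0838, 0.1422]
contact_force: [-0.4, -0.2, -0.5]
time: 10.8
tool_pos: [0.5883, -0.0838, 0.1413]
contact_force: [-0.2, 0.9, 0.1]
```

```bash
python3 -m jog '[[[-1,0,0,0.001,0],[-1,0,0,0.001,0],[-1,0,0,0.001,0]]]'| sed -n '2p;4p'
python3 -m jog '[[[-1,0,0,0.001,0],[-1,0,0,0.001,0],[-1,0,0,0.001,0]]]'| sed -n '1,2p;4p'
```

```text
tool_pos: [0.5883, -0.0839, 0.1402]
contact_force: [0.3, -0.0, 0.9]
time: 11.3
tool_pos: [0.5883, -0.0838, 0.1392]
contact_force: [0.3, -0.3, 0.1]
```

```bash
python3 -m jog '[[[-1,0,0,0.001,0],[-1,0,0,0.001,0],[-1,0,0,0.001,0]]]'| sed -n '2p;4p'
python3 -m jog '[[[-1,0,0,0.001,0],[-1,0,0,0.001,0],[-1,0,0,0.001,0]]]'| sed -n '1,2p;4p'
```

```text
tool_pos: [0.5883, -0.0838, 0.1382]
contact_force: [0.2, -0.5, 0.3]
time: 11.8
tool_pos: [0.5883, -0.0838, 0.1372]
contact_force: [-0.7, 0.5, -0.0]
```

```bash
python3 -m jog '[[[-1,0,0,0.001,0],[-1,0,0,0.001,0],[-1,0,0,0.001,0]]]'| sed -n '2p;4p'
python3 -m jog '[[[-1,0,0,0.001,0],[-1,0,0,0.001,0],[-1,0,0,0.001,0]]]'| sed -n '1,2p;4p'
```

```text
tool_pos: [0.5883, -0.0838, 0.1362]
contact_force: [0.0, -0.8, -0.1]
time: 12.3
tool_pos: [0.5885, -0.0839, 0.1355]
contact_force: [0.1, 0.4, 1.8]
```

```bash
python3 -m jog '[[[-1,0,0,0.001,0],[-1,0,0,0.001,0],[-1,0,0,0.001,0]]]'| sed -n '2p;4p'
```

```text
tool_pos: [0.5885, -0.0839, 0.1353]
contact_force: [-3.2, 0.8, 6.9]
```

```bash
python3 -m jog '[[[-1,0,0,-0.016,0],[-1,0,0,-0.016,0]]]'| sed -n '1,2p;4p'
python3 -c "
from h import *
rel('B',-.035,.142)"
```

```text
time: 12.72
tool_pos: [0.5895, -0.0841, 0.1524]
contact_force: [-0.5, 0.3, 0.5]
B [ 0.0056 -0.1082  0.0022] tip z 0.1444378652694079 t 12.7167 F [-0.47  0.28  0.49]
```

```bash
python3 -m jog '[[[-1,0.002,-0.04,0,0],[-1,0.004,-0.08,0,0],[-1,0.005,-0.108,0,0],[-1,0.005,-0.108,0.004,0],[-1,0.005,-0.108,0.004,0]]]'| sed -n '1,2p;4p'
python3 -m jog '[[[-1,0,0,0.002,0],[-1,0,0,0.002,0],[-1,0,0,0.002,0]]]'| sed -n '2p;4p'
```

```text
time: 13.13
tool_pos: [0.5593, 0.0218, 0.1455]
contact_force: [-0.3, -0.4, -0.5]
tool_pos: [0.5602, 0.0194, 0.144]
contact_force: [-0.5, 0.7, 0.1]
```

```bash
python3 -m jog '[[[-1,0,0,0.001,0],[-1,0,0,0.001,0],[-1,0,0,0.001,0]]]'| sed -n '2p;4p'
python3 -m jog '[[[-1,0,0,0.001,0],[-1,0,0,0.001,0],[-1,0,0,0.001,0]]]'| sed -n '1,2p;4p'
```

```text
tool_pos: [0.5601, 0.02, 0.1432]
contact_force: [-0.1, 0.6, 0.3]
time: 13.88
tool_pos: [0.56, 0.0204, 0.1423]
contact_force: [0.5, -0.1, -0.4]
```

```bash
python3 -m jog '[[[-1,0,0,0.001,0],[-1,0,0,0.001,0],[-1,0,0,0.001,0]]]'| sed -n '2p;4p'
python3 -m jog '[[[-1,0,0,0.001,0],[-1,0,0,0.001,0],[-1,0,0,0.001,0]]]'| sed -n '1,2p;4p'
```

```text
tool_pos: [0.5599, 0.0205, 0.1413]
contact_force: [0.6, -0.5, 0.5]
time: 14.38
tool_pos: [0.5599, 0.0205, 0.1402]
contact_force: [1.0, -0.5, 0.7]
```

```bash
python3 -m jog '[[[-1,0,0,0.001,0],[-1,0,0,0.001,0],[-1,0,0,0.001,0]]]'| sed -n '2p;4p'
python3 -m jog '[[[-1,0,0,0.001,0],[-1,0,0,0.001,0],[-1,0,0,0.001,0]]]'| sed -n '1,2p;4p'
```

```text
tool_pos: [0.5599, 0.0205, 0.1393]
contact_force: [0.1, 0.0, 0.8]
time: 14.88
tool_pos: [0.56, 0.0205, 0.1383]
contact_force: [0.8, 0.2, -0.1]
```

```bash
python3 -m jog '[[[-1,0,0,0.001,0],[-1,0,0,0.001,0],[-1,0,0,0.001,0]]]'| sed -n '2p;4p'
python3 -m jog '[[[-1,0,0,0.001,0],[-1,0,0,0.001,0],[-1,0,0,0.001,0]]]'| sed -n '1,2p;4p'
```

```text
tool_pos: [0.56, 0.0204, 0.1372]
contact_force: [0.7, -0.1, -0.9]
time: 15.38
tool_pos: [0.5599, 0.0205, 0.1362]
contact_force: [0.6, -0.0, 0.1]
```

```bash
python3 -m jog '[[[-1,0,0,0.001,0],[-1,0,0,0.001,0],[-1,0,0,0.001,0]]]'| sed -n '2p;4p'
python3 -m jog '[[[-1,0,0,0.001,0],[-1,0,0,0.001,0],[-1,0,0,0.001,0]]]'| sed -n '1,2p;4p'
```

```text
tool_pos: [0.5599, 0.0205, 0.1353]
contact_force: [-0.3, 0.5, 0.1]
time: 15.88
tool_pos: [0.5599, 0.0205, 0.1343]
contact_force: [1.2, -0.6, 0.5]
```

```bash
python3 -m jog '[[[-1,0,0,0.001,0],[-1,0,0,0.001,0],[-1,0,0,0.001,0]]]'| sed -n '2p;4p'
python3 -m jog '[[[-1,0,0,0.001,0],[-1,0,0,0.001,0],[-1,0,0,0.001,0]]]'| sed -n '1,2p;4p'
```

```text
tool_pos: [0.5601, 0.0205, 0.1337]
contact_force: [-0.9, -0.4, 3.0]
time: 16.38
tool_pos: [0.5601, 0.0205, 0.1334]
contact_force: [-3.1, -0.3, 10.3]
```

All four stopped firmly, but D showed about 1 N over 3 mm before the stop, which fits rocking. A gentle press on D's middle (under 10 N) will settle it. A loose cover would make contact about 4 mm higher, near z = 0.140, than where D's edge stopped.

```bash
python3 -m jog '[[[-1,0,0,-0.02,0],[-1,0,0,-0.02,0]]]'| sed -n '1,2p;4p'
python3 -c "
from h import *
rel('D',0,.139)"
```

```text
time: 16.55
tool_pos: [0.5615, 0.0204, 0.1548]
contact_force: [-0.2, 0.5, 1.1]
D [-0.0724 -0.006   0.0075] tip z 0.14683928033205154 t 16.55 F [-0.17  0.53  1.1 ]
```

```bash
python3 -m jog '[[[-1,-0.036,-0.003,0,0],[-1,-0.072,-0.006,0,0],[-1,-0.072,-0.006,0.005,0],[-1,-0.072,-0.006,0.008,0],[-1,-0.072,-0.006,0.008,0]]]'| sed -n '1,2p;4p'
python3 -m jog '[[[-1,0,0,0.002,0],[-1,0,0,0.002,0],[-1,0,0,0.002,0]]]'| sed -n '2p;4p'
```

```text
time: 16.97
tool_pos: [0.49, 0.004, 0.1439]
contact_force: [0.3, -0.6, -0.9]
tool_pos: [0.4903, 0.0042, 0.1421]
contact_force: [0.5, -0.2, -0.1]
```

```bash
python3 -m jog '[[[-1,0,0,0.001,0],[-1,0,0,0.001,0],[-1,0,0,0.001,0]]]'| sed -n '1,2p;4p'
```

```text
time: 17.47
tool_pos: [0.4898, 0.0041, 0.1412]
contact_force: [0.0, -0.3, -0.1]
```

```bash
python3 -m jog '[[[-1,0,0,0.001,0],[-1,0,0,0.001,0],[-1,0,0,0.001,0]]]'| sed -n '1,2p;4p'
```

```text
time: 17.72
tool_pos: [0.4896, 0.0041, 0.1403]
contact_force: [-0.3, -0.9, 0.3]
```

```bash
python3 -m jog '[[[-1,0,0,0.0007,0],[-1,0,0,0.0007,0],[-1,0,0,0.0007,0]]]'| sed -n '1,2p;4p'
```

```text
time: 17.97
tool_pos: [0.4896, 0.0041, 0.1396]
contact_force: [-0.2, 0.3, -1.2]
```

```bash
python3 -m jog '[[[-1,0,0,0.001,0],[-1,0,0,0.001,0],[-1,0,0,0.001,0]]]'| sed -n '1,2p;4p'
```

```text
time: 18.22
tool_pos: [0.4898, 0.0041, 0.139]
contact_force: [-0.9, 0.4, 4.4]
```

Contact came at 0.139 m, about 3 mm above where D's edge stopped, so D is the loose one. I'll press on to seat it.

```bash
python3 -m jog '[[[-1,0,0,0.0006,0],[-1,0,0,0.0006,0],[-1,0,0,0.0006,0]]]'| sed -n '1,2p;4p'
```

```text
time: 18.47
tool_pos: [0.4898, 0.0041, 0.1387]
contact_force: [-1.8, 0.1, 6.9]
```

```bash
python3 -m jog '[[[-1,0,0,0.001,0],[-1,0,0,0.001,0],[-1,0,0,0.001,0]]]'| sed -n '1,2p;4p'
```

```text
time: 18.72
tool_pos: [0.4898, 0.0041, 0.1378]
contact_force: [-2.7, -0.5, 9.5]
```

```bash
python3 -m jog '[[[-1,0,0,0.001,0],[-1,0,0,0.001,0],[-1,0,0,0.001,0]]]'| sed -n '1,2p;4p'
```

```text
time: 18.97
tool_pos: [0.4898, 0.0041, 0.1368]
contact_force: [-2.7, -0.2, 8.8]
```

It is going down at a steady 9 N or so, which is the snap travel.

```bash
python3 -m jog '[[[-1,0,0,0.001,0],[-1,0,0,0.002,0],[-1,0,0,0.002,0]]]'| sed -n '1,2p;4p'
```

```text
time: 19.22
tool_pos: [0.4898, 0.0041, 0.1351]
contact_force: [-4.0, 0.2, 11.1]
```

```bash
python3 -m jog '[[[-1,0,0,0.001,0],[-1,0,0,0.001,0],[-1,0,0,0.001,0]]]'| sed -n '1,2p;4p'
```

```text
time: 19.47
tool_pos: [0.4898, 0.0041, 0.1349]
contact_force: [-6.1, 1.1, 19.1]
```

```bash
python3 -m jog '[[[-1,0,0,0.0006,0],[-1,0,0,0.0006,0],[-1,0,0,0.0006,0],[-1,0,0,0.0006,0],[-1,0,0,0.0006,0]]]'| sed -n '1,2p;4p'
python3 -c "
from h import *
cv2.imwrite('pics/side4.png',robot.read_camera('side')[:,:,::-1])
f=lambda n:cv2.resize(cv2.imread(n)[165:245,205:300],None,fx=4,fy=4,interpolation=2)
cv2.imwrite('pics/cmp4.png',np.hstack([f('pics/side0.png'),f('pics/side4.png')]))
print(vshift('pics/side4.png',(226,231),(196,210)),'C',vshift('pics/side4.png',(245,262),(216,230)))"
```

```text
time: 19.88
tool_pos: [0.4899, 0.0041, 0.1349]
contact_force: [-7.7, 1.2, 24.2]
(np.float64(35.7554356586285), np.float64(-3.0)) C (np.float64(35.38771365493728), np.float64(0.44999999999998774))
```

View pics/cmp4.png

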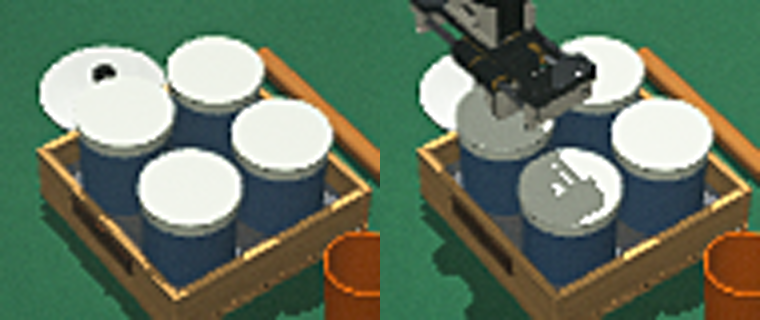

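The right half shows the fingertips on D's middle at about (535,115), touching no other cover, with everything else in place. D went down about 4.3 mm at roughly 10 N and then held firm: no further movement between 19 and 24 N. Handing in.

```bash
python3 -c "
from cell import robot
print(robot.hand_in())"
```

```text
the job is handed in; nothing more can be done
None
```

I handed the job in at about 20 s with the loose cover (robot side, left of centre) seated: it went down about 4.3 mm, held firm at 24 N and is still pressed in its middle. My first edge press on it ran up to 33 N, and I took its rocking from force and contact height, not from a picture; no verdict came back.

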